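# Close up the lunch carrier: nest the top tin, swing the handle over and click it shut

## Task

Get the packed lunch carrier ready to go: of the three lidded tins on the counter, take the one that matches the carrier's open bottom tin, set it on top so that it nests squarely in the rim, then swing the carrier's handle over it and press it down until its end snaps in under the spring catch. Keep the carrier upright on the counter, and leave the two tins that do not match where they are.

Things in the scene. Friction and masses are not known exactly. Their poses are not given: they have to be found in the camera images.
- carrier: Lunch carrier, loose, 1.3 kg: steel base 172 x 72 mm with an open round-ended tin fixed on it. A 34 mm wide post stands at each end (inner faces 66 mm from the middle, tops 100 mm up; hinge ears to 118, catch to 131 mm); the long sides are free. Origin: centre of the underside; x lengthwise from the catch end (-x) to the hinge end (+x), z up.
- nest (a point): Where the matching tin's origin must come to be: middle of the carrier, 60 mm above its underside, 8 mm below the rim of the bottom tin. Axes as the carrier's. The bottom tin is 120 x 60 mm outside, 114 x 54 mm inside, rim 68 mm above the counter; two mandarins lie well down in it.
- round_ended_tin: The matching tin, loose, 190 to 340 g: steel, two straight sides and half-round ends, 120 x 60 mm, 53 mm high, pale wooden lid (fixed). Its lowest 8 mm is a foot, 110 x 50 mm, tapered to 102 x 42, that enters the rim with 2 mm play; above it the sides are upright: grip across the 60 mm. Origin: centre of its underside; x lengthwise, z up; fits either way round.
- square_tin: A tin that does not match, loose, 240 g: 124 x 60 mm, 53 mm high, square corners, same steel and pale lid; its square-cornered foot will not enter the rim. Origin: centre of the underside, x lengthwise.
- round_tin: A tin that does not match, loose, 220 g: round, 76 mm across, 53 mm high, same steel and pale lid; its foot is too wide for the rim. Origin: centre of the underside.
- handle (a joint): Angle of the swing handle (rad) about the carrier's y axis at handle_hinge: 0 closed, lying lengthwise over the carrier; pi/2 upright; starts at 1.75 to 2.1, leaning out past the hinge end (stop 2.4). The stiff hinge holds it where it is left; 1 to 3 N at the grip moves it. Laid over, it stops on the catch at about 0.09; 5 to 20 N down on the grip snaps it to 0.
- handle_hinge (a point): Point of the carrier on the handle's hinge axis: 70 mm toward the hinge end (+x) from the middle, 110 mm above the underside. The closed handle clears the lid of a nested tin by 3 mm; a tin not fully nested blocks it.
- handle_grip (a point): Middle of the handle's black ribbed grip, a round bar 20 mm thick, 59 mm long, lengthwise on a 22 mm wide steel strap. In the closed handle's frame 64 mm from the hinge axis toward the catch end and 30 mm above it (so 140 mm above the carrier's underside). From 100 to 130 mm from the hinge the strap is flat, its top 9.5 mm above the hinge axis.
- handle_tip (a point): Round cross bar at the free end of the handle, 140 mm from the hinge axis; when closed it lies 110 mm above the carrier's underside, under the nose of the catch.
- catch (a joint): Deflection of the sprung steel catch at the carrier's -x end (rad): 0 at rest, nose over the closed handle's end; it gives outward (to about 0.06) as the end bar is pressed past and springs back to 0 by itself.
- catch_nose (a point): Nose of the catch at rest: on the carrier 73 mm toward -x from the middle, 117 mm above the underside. A release tab rises 14 mm above it.
Mind the look-alikes: they are no part of the job. Leave any blue look-alike of the round_ended_tin alone.

How it is judged:
By the outcome, as a careful person would: the job done as asked, in the order asked, and still so for the second after the job is handed in, with the robot touching nothing.
It also fails if it takes over 58 s, if anything falls off the work surface, if the arm or the gripper's body presses on something with over 40 N, if the wrist force passes 120 N, or if a joint passes its speed limit or range.

## Robot

A 6-joint arm with a two-finger parallel gripper is mounted at the origin on a cart in front of the work surface, level with it; the furniture and walls round the work are solid. World frame = base frame: x ahead of the robot, y to its left, z up, the work surface at z = 0. Lengths are in m, angles in rad, forces in N, time in s.
With the tool pointing down it reaches from about 0.325 to 0.775 m from the base axis. Payload 5.5 kg.
Tool frame: the origin (TCP) lies midway between the tips of the shut fingers; the grasp point (between the pads) lies 19 mm behind it (r.grip_depth is the distance from the TCP to the grasp point, in m); z points along the fingers, y is the line along which they close (so a half turn about z gives the same grasp; the last joint's range is limited). The gripper opens to 88 mm and grips with 3 to 60 N. Pads are 20 mm wide; open, the fingers measure 115 mm over their backs; the gripper's body (75 mm by 178 mm) begins 61 mm behind the grasp point.
Start: joints at [-1.379, 0.091, 1.231, -0, 1.82, -0.057], TCP at [0.148, -0.582, 0.223] pointing down, gripper open.
Joint ranges: [-2.87, 2.87], [-0.86, 2.18], [0.17, 2.46], [-1.51, 4.65], [0.06, 2.69], [-2.65, 2.65]. Speed limits (rad/s): [2.57, 2.57, 3.01, 3.14, 3.14, 3.14].

## Interface

Orientations are given as a 3x3 rotation matrix whose columns are the frame's x, y, z axes.
In Python, from workcell import r gives the robot as it stands. The module is installed in compiled form; this text tells all that it offers.
- The arm moves only by the shell command python3 -m jog 'ROWS' [FORCE]. ROWS is JSON, a list of rows, each an object with "slide": the shift along the tool's x, y, z in cm, a list of three; "twist": the turn, a rotation vector about the tool's x, y, z in degrees, a list of three; "gripper": the closure in counts, from 0 (fully open) to 255 (shut). A call has 1 to 10 rows; each row is the pose to reach, as a shift and turn from the pose commanded when the call began, along the tool's axes at that moment; what a row does not reach only later rows make up. A row lasts 1/8 s, in which the tool goes at most 62.5 mm and 10.7 degrees, less where a joint would pass 70% of its speed; a pose out of reach is approached as far as the arm can. A call with a gripper value outside its range is refused whole. The fingers move at their own pace and stop on an object; FORCE is the grip in N (left out, the last holds). Time passes only in rows, so rows that repeat a pose let the fingers close. It gives the time, the measured TCP pose, the force, the opening and the grip force at its end, in the units of the state.
- r.read_state(): the state, without advancing time (a new reading comes with each control period).
- r.grab_frame(name): name is "side" or "top" or "wrist"; returns (picture, depth): 384x512x3 uint8, red, green, blue; 384x512 float32, m along the optical axis (not along the pixel's ray), 0 where there is no reading.
- r.calibration(name): a dict with "fovy" (degrees; the focal length in pixels is half the picture's height over the tangent of half this angle, whatever the lens; pixels are square), "cx", "cy" (the principal point, pixels), "R" (3x3) and "t" (3): a world point X has camera coordinates R X + t. Camera axes: x right, y down, z forward; pixel columns grow to the right and rows downward; lengths in m; the calibration is good to about 2 mm. A picture is of the moment at which its call begins: read the wrist's pose just before it. calibration takes no time and is no camera call; for the wrist camera it gives the pose at the moment of the call.
- r.sign_off(): hands the job in; it is judged then, once.
Trained networks look in the newest picture that a camera, given by its name, has taken for a name from the list of things; names that differ only in an ending like _2 or _b are one class to them, and where a whole thing is asked for, a point or a joint stands for the part that bears it (a point fixed in the world has none). Each returns a list of dicts, best first, with "score" (0 to 1); they miss things now and then, are a little off and sometimes report something else, mostly with a low value. They report only what shows in the picture. A call takes as long as a camera call. They do not tell look-alikes from the thing itself.
- r.search_frame(camera, target): "location" ([column, row] in pixels, amid what is visible of it).
- r.regions_of(camera, target): "pixels" (384x512 bool, what is visible of it) and "location" ([column, row] in pixels, amid what is visible of it).
The state is a dict: "time": time; "joint_positions": joint angles; "joint_vel": joint speeds; "joint_torque": joint torques, N m; "eef_pos": TCP position; "tcp_rot": TCP orientation; "contact_force": force on the tool from outside, world axes, zero at the start; "torque": the same for the moment, N m; "width": finger opening in m; "grasp_force": force on a finger pad.
Only numpy, scipy, OpenCV 4.12 (cv2) and the standard library are available. Lean on these libraries where they do the work, as an engineer would, in place of code of your own. Each camera call takes 0.05 s, during which the arm holds its last target. There are 200 camera calls.

## Working session

There is one attempt and no reset: what is moved stays moved. The work goes in short steps, Python scripts to look and compute and a shell command to move; the robot and the scene stay as the last step left them, time stands still between calls to the robot, and variables do not carry over. Pictures are saved under pics/ and viewed, at most 12 in all, crops included, and the job is handed in when it is done.

```bash
mkdir -p pics
cat > h.py <<'E'
import numpy as np, cv2
from workcell import r
def cal(n):
    c=r.calibration(n); f=192/np.tan(np.radians(c["fovy"])/2); return f,c["cx"],c["cy"],np.array(c["R"]),np.array(c["t"])
def cloud(n,d,c=None):
    f,cx,cy,R,t=c or cal(n); v,u=np.mgrid[0:384,0:512]
    P=np.stack([(u-cx)/f*d,(v-cy)/f*d,d],-1); return (P-t)@R
def proj(n,X,c=None):
    f,cx,cy,R,t=c or cal(n); p=R@np.array(X)+t; return p[:2]/p[2]*f+[cx,cy]
def grab(n,name=None):
    c=cal(n); p,d=r.grab_frame(n)
    if name: cv2.imwrite('pics/%s.png'%name,p[:,:,::-1])
    return p,d,cloud(n,d,c)
def tool(X):
    s=r.read_state(); return (np.array(s["tcp_rot"]).T@(np.array(X)-s["eef_pos"]))*100
E
python3 - <<'E'
from h import *
np.set_printoptions(precision=3,suppress=True)
for n in ["top","side"]:
    p,d,P=grab(n,n+"0")
    for k in ["carrier","round_ended_tin","square_tin","round_tin","handle_grip","catch_nose"]:
        for o in r.regions_of(n,k)[:4]:
            m=o["pixels"]&(d>0); Q=P[m]
            if len(Q)<5: continue
            print(n,k,round(o["score"],2),np.round(o["location"]),m.sum(),Q.mean(0),np.percentile(Q[:,2],[2,98]))
a=np.hstack([cv2.imread('pics/top0.png'),cv2.imread('pics/side0.png')]);cv2.imwrite('pics/a.png',cv2.resize(a,(800,300),interpolation=cv2.INTER_AREA))
s=r.read_state();print(s["tcp_rot"],s["width"],s["time"])
E
```

```text
top carrier 0.68 [163. 137.] 1442 [0.555 0.149 0.065] [0.    0.214]
top round_ended_tin 0.89 [229. 171.] 656 [ 0.529 -0.091  0.05 ] [0.022 0.059]
top round_ended_tin 0.84 [353. 250.] 765 [ 0.454 -0.538  0.05 ] [0.015 0.058]
top square_tin 0.69 [277. 192.] 843 [ 0.545 -0.248  0.049] [0.014 0.058]
top round_tin 0.7 [164. 138.] 1552 [0.555 0.15  0.064] [-0.002  0.218]
top round_tin 0.65 [315. 224.] 503 [ 0.49  -0.398  0.049] [0.016 0.059]
top handle_grip 0.72 [166.  95.] 333 [0.653 0.177 0.14 ] [-0.002  0.237]
top catch_nose 0.72 [163. 141.] 1460 [0.552 0.148 0.064] [0.001 0.215]
top catch_nose 0.39 [276. 191.] 817 [ 0.545 -0.248  0.049] [0.016 0.058]
side carrier 0.76 [256. 171.] 1546 [0.551 0.154 0.051] [-0.011  0.204]
side carrier 0.64 [250. 209.] 985 [ 0.534 -0.103  0.038] [0.    0.054]
side round_ended_tin 0.72 [210. 330.] 2106 [ 0.459 -0.556  0.043] [0.    0.054]
side round_ended_tin 0.7 [247. 211.] 943 [ 0.532 -0.106  0.039] [0.008 0.054]
side square_tin 0.57 [254. 244.] 1588 [ 0.548 -0.263  0.037] [-0.002  0.054]
side round_tin 0.73 [228. 282.] 1150 [ 0.494 -0.414  0.041] [0.002 0.054]
side handle_grip 0.46 [290. 138.] 176 [0.649 0.185 0.15 ] [-0.012  0.221]
side catch_nose 0.72 [223. 146.] 31 [0.454 0.221 0.079] [0.008 0.126]
side catch_nose 0.59 [253. 170.] 1438 [0.546 0.141 0.052] [0.001 0.199]
[[ 0.969  0.246  0.   ]
 [ 0.246 -0.969 -0.   ]
 [ 0.     0.    -1.   ]] 0.08818022622064693 0.7
```

View pics/top0.png

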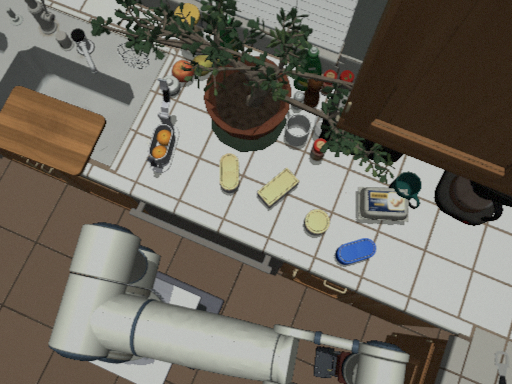

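View pics/side0.png

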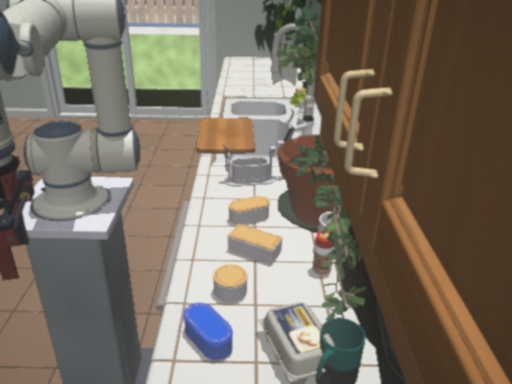

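The pictures show these candidates in the top view:
- Pale round-ended tin at (229,171).
- Blue look-alike at (353,250).
- Square tin at (277,188).
- Round tin at (315,222).
- Grey food box at (385,203).

The carrier is at (163,142), with its handle leaning towards (166,95). I choose (229,171) and will check it in a crop.

Run:
```python
from h import *
np.set_printoptions(precision=3,suppress=True)
c=cal("top"); print("campos",-c[3].T@c[4])
p,d,P=grab("top")
cv2.imwrite('pics/crop.png',cv2.resize(p[70:215,120:320,::-1],(800,580),interpolation=cv2.INTER_CUBIC))
Z=P[...,2]
def rect(m,tag):
    Q=P[m]; (cx,cy),(w,h),a=cv2.minAreaRect(Q[:,:2].astype(np.float32))
    mu=Q[:,:2].mean(0); ev,V=np.linalg.eigh(np.cov(Q[:,:2].T)); v=V[:,1]
    print(tag,len(Q),"rect",np.array([cx,cy,w,h,a]),"mean",Q.mean(0),"axis deg",np.degrees(np.arctan2(v[1],v[0])))
for o in r.regions_of("top","round_ended_tin")[:1]: rect(o["pixels"]&(Z>.048)&(Z<.062),"tin lid")
near=(abs(P[...,0]-.55)<.16)&(abs(P[...,1]-.15)<.12)
rect(near&(Z>.055)&(Z<.08),"rim")
rect(near&(Z>.09)&(Z<.112),"posts z~.1")
m=near&(Z>.112); Q=P[m]; print("high n",len(Q))
for q in Q[np.argsort(Q[:,0])][::max(1,len(Q)//25)]: print(q)
# clutter height: obstacles
for x0 in np.arange(.4,.8,.05):
    print(round(x0,2),[ "%.2f"%Z[(abs(P[...,0]-x0)<.025)&(abs(P[...,1]-y)<.025)&(d>0)].max() if ((abs(P[...,0]-x0)<.025)&(abs(P[...,1]-y)<.025)&(d>0)).any() else '-' for y in np.arange(.3,-.35,-.05)])
```

```text
campos [ 0.17  -0.321  1.513]
tin lid 544 rect [ 0.535 -0.089  0.12   0.059 21.289] mean [ 0.534 -0.088  0.053] axis deg -157.10642382079243
rim 249 rect [ 0.53   0.148  0.151  0.063 11.227] mean [0.535 0.147 0.065] axis deg -166.4040991701179
posts z~.1 51 rect [ 0.537  0.142  0.161  0.039 16.571] mean [0.564 0.152 0.102] axis deg -166.54125419139635
high n 2254
[0.451 0.131 0.128]
[0.614 0.039 0.431]
[0.631 0.163 0.133]
[0.64  0.151 0.461]
[0.649 0.162 0.149]
[0.655 0.181 0.156]
[0.659 0.041 0.428]
[0.662 0.165 0.459]
[0.665 0.176 0.222]
[0.668 0.092 0.533]
[0.672 0.04  0.502]
[0.675 0.179 0.448]
[0.677 0.237 0.49 ]
[0.68  0.203 0.392]
[0.682 0.234 0.489]
[0.684 0.036 0.207]
[0.687 0.219 0.495]
[0.69  0.212 0.488]
[0.692 0.035 0.186]
[0.695 0.224 0.431]
[0.698 0.146 0.435]
[0.7   0.235 0.5  ]
[0.703 0.219 0.361]
[0.705 0.238 0.5  ]
[0.708 0.066 0.496]
[0.71  0.126 0.377]
0.4 ['0.01', '0.01', '0.01', '0.01', '0.01', '0.01', '0.01', '0.01', '0.01', '0.01', '0.01', '0.01', '0.01']
0.45 ['0.01', '0.01', '0.01', '0.13', '0.12', '0.01', '0.01', '0.01', '0.01', '0.01', '0.01', '0.01', '0.01']
0.5 ['0.01', '0.01', '0.07', '0.08', '0.07', '0.01', '0.01', '0.06', '0.06', '0.06', '0.06', '0.06', '0.01']
0.55 ['0.00', '0.01', '0.07', '0.07', '0.08', '0.01', '0.01', '0.06', '0.07', '0.01', '0.06', '0.06', '0.06']
0.6 ['0.01', '0.01', '0.12', '0.46', '0.01', '0.44', '0.46', '0.46', '0.21', '0.20', '0.01', '0.06', '0.29']
0.65 ['0.01', '0.50', '0.50', '0.47', '0.54', '0.50', '0.49', '0.45', '0.49', '0.51', '0.51', '0.01', '0.35']
0.7 ['0.37', '0.53', '0.53', '0.47', '0.54', '0.53', '0.54', '0.52', '0.51', '0.52', '0.53', '0.44', '0.48']
0.75 ['0.44', '0.47', '0.47', '0.48', '0.50', '0.55', '0.56', '0.48', '0.52', '0.56', '0.54', '0.41', '0.47']
```

View pics/crop.png

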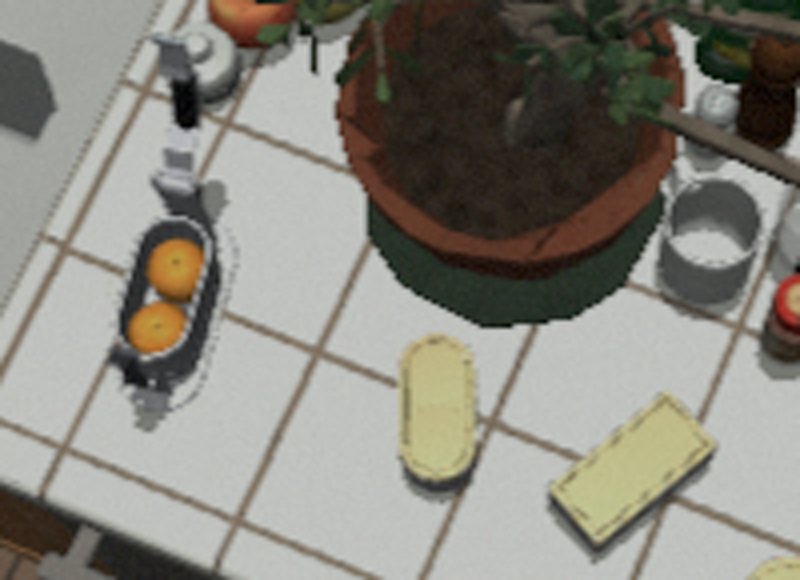

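The crop confirms it: a pale lid with half-round ends at full-frame (229,171), and the square tin is at (277,188). Next I'll check clearance to the pot and work out the approach.

Run:
```python
from h import *
np.set_printoptions(precision=3,suppress=True)
p,d,P=grab("top"); Z=P[...,2]
for y in np.arange(.02,-.2,-.02):
    m=(d>0)&(abs(P[...,1]-y)<.01)&(P[...,0]>.5)
    a=m&(Z>.08)&(Z<.25); b=m&(Z>.25)
    print(round(y,2),"pot minx",P[a][:,0].min() if a.any() else None,"branch minx",P[b][np.argmin(P[b][:,0])] if b.any() else None)
print(tool([.525,-.093,.2]), np.degrees(r.read_state()["joint_positions"]))
```

```text
0.02 pot minx 0.6344606577649414 branch minx [0.609 0.011 0.42 ]
0.0 pot minx 0.6229467923691342 branch minx [ 0.626 -0.009  0.427]
-0.02 pot minx 0.6164338957635036 branch minx [ 0.598 -0.013  0.445]
-0.04 pot minx 0.6086751696722952 branch minx [ 0.6   -0.04   0.435]
-0.06 pot minx 0.6051623206473163 branch minx [ 0.624 -0.051  0.447]
-0.08 pot minx 0.6079978026996127 branch minx [ 0.677 -0.079  0.499]
-0.1 pot minx 0.6122911017533706 branch minx [ 0.639 -0.1    0.473]
-0.12 pot minx 0.6187254743485808 branch minx [ 0.63  -0.124  0.447]
-0.14 pot minx 0.6270779081677943 branch minx [ 0.637 -0.134  0.485]
-0.16 pot minx 0.6413029044669561 branch minx [ 0.637 -0.156  0.492]
-0.18 pot minx 0.6600135363006847 branch minx [ 0.636 -0.177  0.479]
[ 48.595 -38.062   2.263] [-78.996   5.218  70.515   0.001 104.266  -3.249]
```

```bash
python3 -m jog '[{"slide":[4.8,-3.8,0.2],"twist":[0,0,0],"gripper":0},{"slide":[9.7,-7.6,0.4],"twist":[0,0,0],"gripper":0},{"slide":[14.6,-11.4,0.7],"twist":[0,0,0],"gripper":0},{"slide":[19.4,-15.2,1],"twist":[0,0,-2],"gripper":0},{"slide":[24.3,-19,1.2],"twist":[0,0,-4],"gripper":0},{"slide":[29.2,-22.8,1.4],"twist":[0,0,-6],"gripper":0},{"slide":[34,-26.6,1.6],"twist":[0,0,-8],"gripper":0},{"slide":[38.9,-30.4,1.8],"twist":[0,0,-8],"gripper":0},{"slide":[43.8,-34.2,2],"twist":[0,0,-8],"gripper":0},{"slide":[48.6,-38,2.2],"twist":[0,0,-8],"gripper":0}]' 40
python3 - <<'E'
from h import *
np.set_printoptions(precision=3,suppress=True)
s=r.read_state();print(s["time"],s["eef_pos"],s["tcp_rot"])
p,d,P=grab("wrist","w1"); p2,_,_=grab("side","s1")
cv2.imwrite('pics/b.png',cv2.resize(np.hstack([p,p2])[:,:,::-1],(800,300),interpolation=cv2.INTER_AREA))
print("cam",-cal("wrist")[3].T@cal("wrist")[4])
for o in r.regions_of("wrist","round_ended_tin")[:2]:
    m=o["pixels"]&(P[...,2]>.046)&(P[...,2]<.062);Q=P[m]
    if len(Q)>20:
        rc=cv2.minAreaRect(Q[:,:2].astype(np.float32)); ev,V=np.linalg.eigh(np.cov(Q[:,:2].T))
        print(o["score"],o["location"],len(Q),Q.mean(0),rc,np.degrees(np.arctan2(V[1,1],V[0,1])),"tool",tool([rc[0][0],rc[0][1],.016]))
E
```

```text
time: 2.1
eef_pos: [0.5262, -0.0917, 0.2009]
tcp_rot: [[0.925, 0.379, 0.001], [0.379, -0.925, -0.0], [0.001, 0.001, -1.0]]
contact_force: [0.2, 0.7, -0.2]
width: 0.0878
grasp_force: 0.0
2.1 [ 0.526 -0.092  0.201] [[ 0.925  0.379  0.001]
 [ 0.379 -0.925 -0.   ]
 [ 0.001  0.001 -1.   ]]
cam [ 0.593 -0.062  0.361]
0.73 [255.4, 166.4] 5832 [ 0.538 -0.086  0.052] ((0.5356576442718506, -0.08674511313438416), (0.11929737776517868, 0.06032179296016693), 24.297048568725586) -156.086211897445 tool [ 1.063 -0.01  18.395]
```

View pics/b.png

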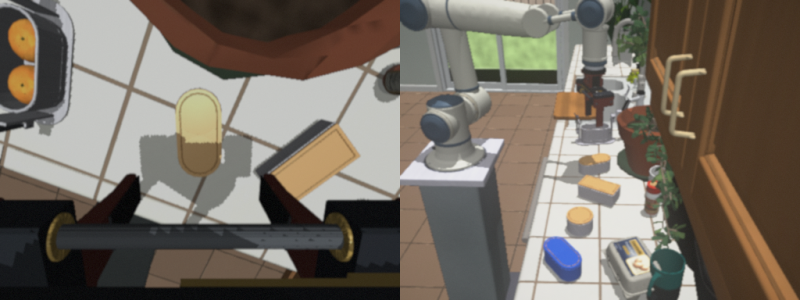

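The wrist view shows the pale tin at (255,166) full-frame, centred between the open fingers, with the square tin clear on the right. The pot rim is ahead, so I'll grip about 1 cm towards the near end.

```bash
python3 -m jog '[{"slide":[0.1,0,5],"twist":[0,0,-1.5],"gripper":0},{"slide":[0.1,0,10],"twist":[0,0,-1.5],"gripper":0},{"slide":[0.1,0,14.5],"twist":[0,0,-1.5],"gripper":0},{"slide":[0.1,0,17.8],"twist":[0,0,-1.5],"gripper":0},{"slide":[0.1,0,17.8],"twist":[0,0,-1.5],"gripper":0},{"slide":[0.1,0,17.8],"twist":[0,0,-1.5],"gripper":255},{"slide":[0.1,0,17.8],"twist":[0,0,-1.5],"gripper":255},{"slide":[0.1,0,17.8],"twist":[0,0,-1.5],"gripper":255},{"slide":[0.1,0,17.8],"twist":[0,0,-1.5],"gripper":255},{"slide":[0.1,0,17.8],"twist":[0,0,-1.5],"gripper":255}]' 40
```

```text
time: 3.5
eef_pos: [0.5269, -0.093, 0.0243]
tcp_rot: [[0.915, 0.403, 0.002], [0.403, -0.915, 0.0], [0.002, 0.001, -1.0]]
contact_force: [-1.6, 2.2, 6.6]
width: 0.0599
grasp_force: 40.0
```

```bash
python3 -m jog '[{"slide":[0,0,-5],"twist":[0,0,0],"gripper":255},{"slide":[0,0,-10],"twist":[0,0,0],"gripper":255},{"slide":[0,0,-14.6],"twist":[0,0,0],"gripper":255},{"slide":[0.8,-4,-14.6],"twist":[0,0,3],"gripper":255},{"slide":[1.6,-8,-14.6],"twist":[0,0,7],"gripper":255},{"slide":[2.5,-12.3,-14.6],"twist":[0,0,10],"gripper":255},{"slide":[2.5,-12.3,-14.6],"twist":[0,0,10],"gripper":255},{"slide":[2.5,-12.3,-14.6],"twist":[0,0,10],"gripper":255}]'
cat > look.py <<'E'
from h import *
import sys
np.set_printoptions(precision=4,suppress=True)
s=r.read_state();T=np.array(s["eef_pos"]);print(s["time"],T,s["width"],np.array(s["tcp_rot"])[:,0])
for n in ["wrist","top"]:
    p,d,P=grab(n,n[0]+sys.argv[1])
    np.savez('pics/%s%s.npz'%(n,sys.argv[1]),p=p,P=P,d=d)
    Z=P[...,2]
    near=(abs(P[...,0]-.535)<.09)&(abs(P[...,1]-.15)<.055)&(d>0)
    for lo,hi in [(.06,.075),(.092,.108),(.108,.14)]:
        m=near&(Z>lo)&(Z<hi); Q=P[m]
        if len(Q)<20: continue
        rc=cv2.minAreaRect(Q[:,:2].astype(np.float32)); ev,V=np.linalg.eigh(np.cov(Q[:,:2].T))
        print(n,lo,len(Q),rc,np.degrees(np.arctan(V[1,1]/V[0,1])))
E
python3 look.py 2; python3 -c "
import cv2,numpy as np
cv2.imwrite('pics/c.png',cv2.resize(np.hstack([cv2.imread('pics/w2.png'),cv2.imread('pics/t2.png')]),(800,300),interpolation=cv2.INTER_AREA))"
```

```text
time: 4.5
eef_pos: [0.4995, 0.0291, 0.1684]
tcp_rot: [[0.971, 0.239, -0.0], [0.239, -0.971, -0.001], [-0.0, 0.001, -1.0]]
contact_force: [-0.1, 0.4, -2.2]
width: 0.0599
grasp_force: 40.0
4.5 [0.4995 0.0291 0.1684] 0.05992703618869299 [ 0.9711  0.2387 -0.0004]
wrist 0.06 2972 ((0.5316228866577148, 0.1484478861093521), (0.14871253073215485, 0.06177645921707153), 9.90030288696289) 9.578036038412822
wrist 0.092 662 ((0.535018801689148, 0.14844997227191925), (0.15496739745140076, 0.03637422248721123), 8.919479370117188) 8.68023119082196
wrist 0.108 2127 ((0.5308269262313843, 0.1436925232410431), (0.1620541512966156, 0.04053817316889763), 13.313558578491211) 9.53249807360239
top 0.06 32 ((0.472351610660553, 0.14659632742404938), (0.04579111561179161, 0.037342071533203125), 88.10159301757812) 59.96708422131846
top 0.108 32 ((0.4579428434371948, 0.13572007417678833), (0.017194917425513268, 0.02278878539800644), 5.98358678817749) -87.54365387399466
```

View pics/c.png

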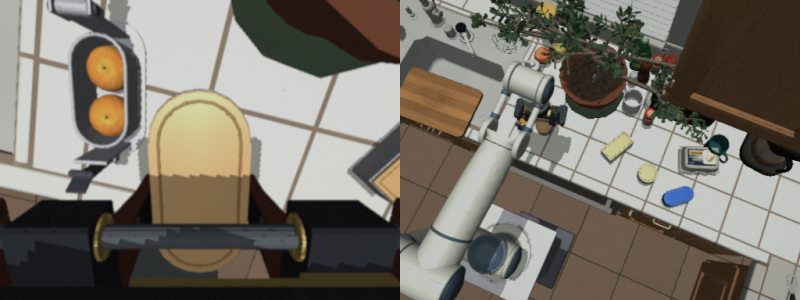

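The wrist view shows the carrier's open tin at (135,110) full-frame, clear of the held tin. I'll fit both outlines properly.

```bash
cat > fit.py <<'E'
from h import *
import sys
from scipy.optimize import least_squares
np.set_printoptions(precision=4,suppress=True)
def sd(q,L,W):  # signed distance to stadium
    a=(L-W)/2; dx=np.maximum(abs(q[:,0])-a,0); return np.hypot(dx,q[:,1])-W/2
def fit(Q,L,W,x0,mode):
    def f(p):
        c,s=np.cos(p[2]),np.sin(p[2]); q=(Q-p[:2])@np.array([[c,-s],[s,c]])
        return sd(q,L,W)*100
    o=least_squares(f,x0,loss="soft_l1",f_scale=.15); return o.x,np.median(abs(o.fun))*10
if __name__=="__main__":
    D=np.load('pics/wrist%s.npz'%sys.argv[1]); P,d=D["P"],D["d"]; Z=P[...,2]
    near=(abs(P[...,0]-.535)<.075)&(abs(P[...,1]-.15)<.05)&(d>0)&(Z>.064)&(Z<.073)
    print("rim z",np.median(Z[near]),near.sum())
    x,e=fit(P[near][:,:2],.117,.057,[.533,.148,.17],0); print("carrier",x[:2],np.degrees(x[2]),"err mm",e)
    s=r.read_state();T=np.array(s["eef_pos"]);R=np.array(s["tcp_rot"])
    q=(P-T)@R
    m=(abs(q[...,2]+.031)<.006)&(abs(q[...,0])<.1)&(abs(q[...,1])<.05)&(d>0)
    m=cv2.morphologyEx(m.astype(np.uint8),cv2.MORPH_OPEN,np.ones((3,3)))
    c=max(cv2.findContours(m,cv2.RETR_EXTERNAL,cv2.CHAIN_APPROX_NONE)[0],key=len)[:,0]
    C=q[c[:,1],c[:,0]]; C=C[C[:,0]>.015]
    print("lid z tool",np.median(q[m>0][:,2]),"contour n",len(C),"x max",C[:,0].max(),"y range",C[:,1].min(),C[:,1].max())
    y,e=fit(C[:,:2],.12,.06,[.01,0,0],0); print("tin in tool",y[:2],np.degrees(y[2]),e)
    dir_=R[:2,0]; th=np.arctan2(dir_[1],dir_[0]); print("tool yaw",np.degrees(th))
    # tin world yaw = th - y2 (tool z down); need = carrier yaw
    thn=x[2]+y[2]; xa=np.array([np.cos(thn),np.sin(thn)]); ya=np.array([np.sin(thn),-np.cos(thn)])
    tgt=x[:2]-y[0]*xa-y[1]*ya
    print("TCP target",tgt,"twist deg",np.degrees(th-thn),"slide cm",tool([*tgt,T[2]]))
E
python3 fit.py 2
```

```text
rim z 0.06819515468908693 2312
carrier [0.5364 0.1487] 10.077315514066001 err mm 1.02966640282608
lid z tool -0.02799734480864334 contour n 298 x max 0.06932245971632514 y range -0.030777329482593378 0.029756318764359305
tin in tool [ 0.0091 -0.0003] -0.6202977889585273 0.209947928399826
tool yaw 13.708523056280864
TCP target [0.5275 0.1469] twist deg 4.251505331173391 slide cm [  5.5122 -10.838   -0.0069]
```

```bash
python3 -m jog '[{"slide":[2,-4,0],"twist":[0,0,2],"gripper":255},{"slide":[4,-8,0],"twist":[0,0,4],"gripper":255},{"slide":[5.5,-10.8,0],"twist":[0,0,4.3],"gripper":255},{"slide":[5.5,-10.8,2],"twist":[0,0,4.3],"gripper":255},{"slide":[5.5,-10.8,4],"twist":[0,0,4.3],"gripper":255},{"slide":[5.5,-10.8,5],"twist":[0,0,4.3],"gripper":255},{"slide":[5.5,-10.8,5],"twist":[0,0,4.3],"gripper":255}]'
python3 look.py 3;python3 fit.py 3
python3 - <<'E'
from h import *
p,d,P=grab("side","s3")
a=cv2.imread('pics/w3.png'); b=cv2.resize(p[90:234,160:352,::-1],(512,384),interpolation=cv2.INTER_CUBIC)
cv2.imwrite('pics/d.png',cv2.resize(np.hstack([a,b]),(800,300)))
E
```

```text
time: 5.48
eef_pos: [0.5265, 0.1463, 0.1171]
tcp_rot: [[0.987, 0.163, -0.003], [0.163, -0.987, -0.001], [-0.003, 0.0, -1.0]]
contact_force: [-0.2, -0.4, -1.3]
width: 0.0594
grasp_force: 40.0
5.475 [0.5265 0.1463 0.1171] 0.05944406609271025 [ 0.9866  0.1629 -0.0026]
wrist 0.06 30 ((0.5946600437164307, 0.15995295345783234), (0.0017007325077429414, 0.02085058204829693), 11.1359224319458) -77.50649812458464
wrist 0.092 36 ((0.6047007441520691, 0.16162177920341492), (0.011386233381927013, 0.03141973540186882), 10.09727668762207) -80.47511537756736
wrist 0.108 4319 ((0.5389503836631775, 0.14761923253536224), (0.07572752237319946, 0.1707509309053421), 86.77011108398438) 10.676152278021402
top 0.06 66 ((0.5020558834075928, 0.13751624524593353), (0.046578895300626755, 0.08855769783258438), 78.71017456054688) -16.25091070512794
top 0.092 30 ((0.531729519367218, 0.13069915771484375), (0.1487092673778534, 0.03303297609090805), 1.1074365377426147) 5.474428478351146
top 0.108 202 ((0.5367756485939026, 0.1429225653409958), (0.07450348138809204, 0.17608439922332764), 89.37246704101562) 12.719961280962854
rim z 0.06761153878523228 30
carrier [0.5378 0.1498] 9.131465625853872 err mm 0.16870653178561146
lid z tool -0.02600658495420946 contour n 680 x max 0.06845089170187553 y range -0.029271755994866755 0.030713416802785092
tin in tool [ 0.0055 -0.0005] 3.0684188012148037 1.1568574456623184
tool yaw 9.405910366085122
TCP target [0.5326 0.1482] twist deg -2.793974060983554 slide cm [ 0.534  -0.0393  0.0004]
```

View pics/d.png

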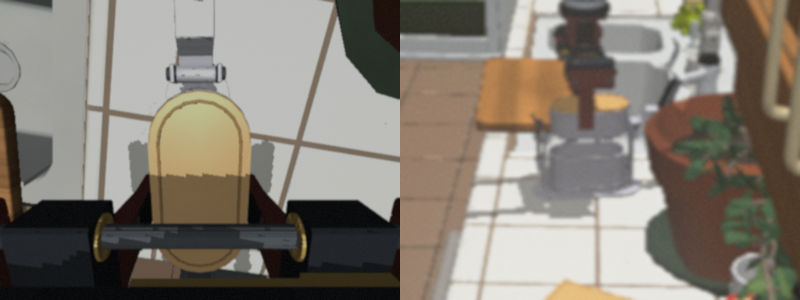

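The wrist view shows the tin's lid square to the hinge ears at about (195,72) in the 800x300 composite. The side view shows the tin level over the bottom tin. I'll lower it.

```bash
python3 -m jog '[{"slide":[0.1,-0.05,0],"twist":[0,0,0],"gripper":255},{"slide":[0.1,-0.05,1],"twist":[0,0,0],"gripper":255},{"slide":[0.1,-0.05,2],"twist":[0,0,0],"gripper":255},{"slide":[0.1,-0.05,2.5],"twist":[0,0,0],"gripper":255},{"slide":[0.1,-0.05,2.8],"twist":[0,0,0],"gripper":255},{"slide":[0.1,-0.05,3],"twist":[0,0,0],"gripper":255},{"slide":[0.1,-0.05,3],"twist":[0,0,0],"gripper":255}]'
```

```text
time: 6.5
eef_pos: [0.5282, 0.1481, 0.0887]
tcp_rot: [[0.986, 0.164, 0.0], [0.164, -0.986, 0.0], [0.0, -0.0, -1.0]]
contact_force: [-0.2, -0.1, -2.7]
width: 0.0599
grasp_force: 40.0
```

```bash
python3 -m jog '[{"slide":[0,0,0.2],"twist":[0,0,0],"gripper":255},{"slide":[0,0,0.4],"twist":[0,0,0],"gripper":255},{"slide":[0,0,0.5],"twist":[0,0,0],"gripper":255},{"slide":[0,0,0.5],"twist":[0,0,0],"gripper":255}]'
```

```text
time: 7.0
eef_pos: [0.5282, 0.1481, 0.0843]
tcp_rot: [[0.986, 0.164, 0.001], [0.164, -0.986, 0.0], [0.001, -0.0, -1.0]]
contact_force: [-2.1, 0.2, 3.0]
width: 0.0597
grasp_force: 40.0
```

```bash
python3 -m jog '[{"slide":[0,0,0.2],"twist":[0,0,0],"gripper":255},{"slide":[0,0,0.2],"twist":[0,0,0],"gripper":255},{"slide":[0,0,0.1],"twist":[0,0,0],"gripper":0},{"slide":[0,0,0.1],"twist":[0,0,0],"gripper":0},{"slide":[0,0,0.1],"twist":[0,0,0],"gripper":0},{"slide":[0,0,0.1],"twist":[0,0,0],"gripper":0},{"slide":[0,0,-4],"twist":[0,0,0],"gripper":0},{"slide":[-2,0,-9],"twist":[0,0,0],"gripper":0},{"slide":[-4,0,-13],"twist":[0,0,0],"gripper":0},{"slide":[-4,0,-13],"twist":[0,0,0],"gripper":0}]'
python3 - <<'E'
from h import *
from fit import fit
np.set_printoptions(precision=4,suppress=True)
p,d,P=grab("wrist","w4");Z=P[...,2]
near=(abs(P[...,0]-.535)<.08)&(abs(P[...,1]-.15)<.04)&(d>0)&(Z>.1)&(Z<.125)
print("lid z",np.percentile(Z[near],[2,10,50,90,98]),near.sum())
m=cv2.morphologyEx((near).astype(np.uint8),cv2.MORPH_OPEN,np.ones((3,3)))
c=max(cv2.findContours(m,cv2.RETR_EXTERNAL,cv2.CHAIN_APPROX_NONE)[0],key=len)[:,0]
C=P[c[:,1],c[:,0]][:,:2]; x,e=fit(C,.12,.06,[.536,.149,.17],0);print("lid",x[:2],np.degrees(x[2]),e)
A=P[m>0]; A=A[(np.hypot(*(A[:,:2]-x[:2]).T)<.05)]
G=np.c_[A[:,:2]-x[:2],np.ones(len(A))]; print("plane",np.linalg.lstsq(G,A[:,2],rcond=None)[0])
ca=np.array([np.cos(x[2]),np.sin(x[2])]);q=(P[...,:2]-x[:2]);X=q@ca;Y=q@np.array([-ca[1],ca[0]])
h=(d>0)&(abs(Y)<.025)&(X>.06)&(X<.25)&(Z>.11)&(Z<.3)
for a in np.arange(.06,.2,.01):
    k=h&(abs(X-a)<.005)
    if k.sum()>3: print("X %.2f"%a,k.sum(),"z",np.percentile(Z[k],[5,50,95]),"Y",Y[k].mean())
for o in r.regions_of("wrist","handle_grip")[:2]:
    k=o["pixels"]&(d>0); print(o["score"],o["location"],X[k].mean(),Y[k].mean(),Z[k].mean(),k.sum())
s=r.read_state();print(s["eef_pos"],s["time"])
E
```

```text
time: 8.25
eef_pos: [0.4896, 0.1418, 0.2183]
tcp_rot: [[0.986, 0.164, 0.008], [0.164, -0.986, 0.002], [0.008, -0.0, -1.0]]
contact_force: [-0.4, 1.5, -0.2]
width: 0.0875
grasp_force: 0.0
lid z [0.1107 0.1114 0.1124 0.114  0.119 ] 9804
lid [0.5381 0.1495] 9.71473804410469 0.7328425928700005
plane [0.     0.0005 0.1122]
X 0.06 197 z [0.1106 0.1133 0.1176] Y 0.0004703469312611544
X 0.07 588 z [0.1122 0.1145 0.1175] Y 0.0005731809929516627
X 0.08 554 z [0.1141 0.1206 0.129 ] Y 0.0007346942053948674
X 0.09 497 z [0.1302 0.1324 0.1337] Y 0.0007582957983740615
X 0.10 248 z [0.1312 0.1324 0.1337] Y 0.000734382215620961
0.85 [255.6, 29.9] 0.08166846453722854 0.0007586212055884289 0.12285411478736981 1865
[0.4889 0.1416 0.2133] 8.35
```

View pics/w4.png

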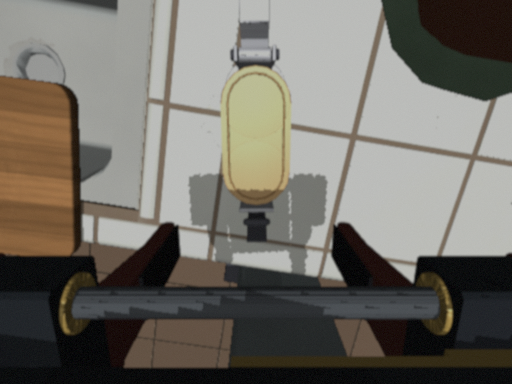

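The picture shows the lid square in the carrier at (256,135), with the ears at (255,55) and the catch at (257,222). The measured lid height of 112 mm and level plane mean it is nested. Next I tilt the tool to face the handle, staying clear of the branches, and measure its angle.

```bash
python3 -m jog '[{"slide":[0,0,-2],"twist":[0,10,0],"gripper":0},{"slide":[0,0,-4],"twist":[0,20,0],"gripper":0},{"slide":[1,0,-5],"twist":[0,30,0],"gripper":0},{"slide":[2,0,-5.5],"twist":[0,40,0],"gripper":0},{"slide":[2,0,-5.5],"twist":[0,40,0],"gripper":0},{"slide":[2,0,-5.5],"twist":[0,40,0],"gripper":0}]'
cat > hl.py <<'E'
from h import *
import sys
np.set_printoptions(precision=4,suppress=True)
c0=np.array([.5375,.149]);yaw=np.radians(9.8);ca=np.array([np.cos(yaw),np.sin(yaw)])
s=r.read_state();T=np.array(s["eef_pos"]);print("TCP XYZ",(T[:2]-c0)@ca,(T[:2]-c0)@[-ca[1],ca[0]],T[2],"t",s["time"],"zaxis",np.array(s["tcp_rot"])[:,2],"j",np.array(s["joint_positions"]))
p,d,P=grab("wrist","w"+sys.argv[1]);Z=P[...,2]
q=P[...,:2]-c0;X=q@ca;Y=q@np.array([-ca[1],ca[0]])
for o in r.regions_of("wrist","handle_grip")[:2]:
    k=o["pixels"]&(d>0); print(o["score"],o["location"],k.sum())
    for z in np.arange(.1,.27,.01):
        m=k&(abs(Z-z)<.005)
        if m.sum()>5: print("  z %.2f n %d X"%(z,m.sum()),np.percentile(X[m],[5,50,95]),"Y",np.percentile(Y[m],[3,50,97]))
E
python3 hl.py 5
```

```text
time: 9.1
eef_pos: [0.5085, 0.1448, 0.268]
tcp_rot: [[0.758, 0.164, 0.631], [0.126, -0.986, 0.105], [0.64, 0.0, -0.768]]
contact_force: [-0.2, 0.2, 0.3]
width: 0.0876
grasp_force: 0.0
TCP XYZ -0.029316463645051638 0.000790513292848708 0.26804023447136277 t 9.1 zaxis [ 0.6313  0.105  -0.7684] j [ 0.2484 -0.7409  1.9548 -0.0566  1.2354  1.6535]
0.76 [255.3, 132.2] 2846
  z 0.10 n 13 X [0.0664 0.0667 0.0711] Y [-0.013  -0.0056  0.0012]
  z 0.11 n 186 X [0.063  0.0673 0.0767] Y [-0.0113 -0.0002  0.0121]
  z 0.12 n 239 X [0.0663 0.079  0.0834] Y [-0.0091  0.0004  0.0109]
  z 0.13 n 438 X [0.0842 0.0946 0.1088] Y [-0.009   0.0014  0.0118]
  z 0.14 n 126 X [0.1058 0.1089 0.1157] Y [-0.0091  0.0013  0.0116]
  z 0.15 n 162 X [0.1095 0.113  0.1201] Y [-0.009   0.0012  0.0114]
  z 0.16 n 166 X [0.114  0.1179 0.1252] Y [-0.0088  0.0012  0.0112]
  z 0.17 n 190 X [0.1187 0.1225 0.1306] Y [-0.0087  0.0011  0.0119]
  z 0.18 n 134 X [0.1231 0.1267 0.132 ] Y [-0.0076  0.001   0.0096]
  z 0.20 n 208 X [0.1172 0.1192 0.1213] Y [-0.0089  0.0009  0.0117]
  z 0.21 n 257 X [0.1212 0.1237 0.1264] Y [-0.0096  0.0009  0.0113]
  z 0.22 n 262 X [0.1259 0.1283 0.1304] Y [-0.0095  0.0008  0.0119]
  z 0.23 n 123 X [0.1264 0.129  0.1302] Y [-0.0092  0.0016  0.0116]
  z 0.24 n 197 X [0.1253 0.1268 0.1294] Y [-0.0116  0.0016  0.0139]
```

View pics/w5.png

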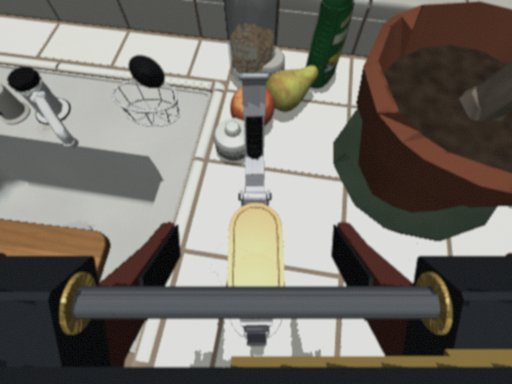

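The handle stands upright-leaning at (255,125), at about θ = 2.0, with the strap at X = 0.124 m and Z = 0.21 m. I'll straddle the strap near its tip and grip it lightly.

```bash
python3 -m jog '[{"slide":[3,0,3.5],"twist":[0,0,0],"gripper":0},{"slide":[6,0,7],"twist":[0,0,0],"gripper":0},{"slide":[8.5,0,11],"twist":[0,0,0],"gripper":0},{"slide":[8.5,0,14],"twist":[0,0,0],"gripper":0},{"slide":[8.5,0,15.5],"twist":[0,0,0],"gripper":0},{"slide":[8.5,0,15.5],"twist":[0,0,0],"gripper":120},{"slide":[8.5,0,15.5],"twist":[0,0,0],"gripper":255},{"slide":[8.5,0,15.5],"twist":[0,0,0],"gripper":255},{"slide":[8.5,0,15.5],"twist":[0,0,0],"gripper":255},{"slide":[8.5,0,15.5],"twist":[0,0,0],"gripper":255}]' 12
```

```text
time: 10.45
eef_pos: [0.6708, 0.1719, 0.2053]
tcp_rot: [[0.755, 0.164, 0.635], [0.126, -0.986, 0.106], [0.644, -0.0, -0.765]]
contact_force: [0.1, 0.2, -0.5]
width: 0.0415
grasp_force: 0.0
```

```bash
python3 hl.py 6 | head -3
```

```text
TCP XYZ 0.1352429863819443 -0.00014184948765492096 0.2052588641353462 t 10.45 zaxis [ 0.6348  0.1058 -0.7654] j [ 0.2193 -0.2647  1.7417 -0.0424  0.9667  1.6364]
0.87 [253.0, 267.7] 3665
  z 0.11 n 246 X [0.0711 0.0738 0.0772] Y [-0.0109  0.0011  0.0125]
```

```bash
python3 -m jog '[{"slide":[0,0,0],"twist":[0,0,0],"gripper":255},{"slide":[0,0,0],"twist":[0,0,0],"gripper":255},{"slide":[0,0,0],"twist":[0,0,0],"gripper":255}]' 15
```

```text
time: 10.92
eef_pos: [0.6709, 0.1722, 0.2047]
tcp_rot: [[0.756, 0.165, 0.634], [0.126, -0.986, 0.106], [0.643, -0.0, -0.766]]
contact_force: [-0.5, 1.9, 0.4]
width: 0.0213
grasp_force: 15.0
```

Gripped at 21 mm, which is the strap. Now I swing it about the hinge with the tool turning along.

```bash
python3 -m jog '[{"slide":[-0.6,0,-1.7],"twist":[0,-9,0],"gripper":255},{"slide":[-1.5,0,-3.3],"twist":[0,-18,0],"gripper":255},{"slide":[-2.6,0,-4.7],"twist":[0,-27,0],"gripper":255},{"slide":[-2.6,0,-4.7],"twist":[0,-27,0],"gripper":255}]'
```

```text
time: 11.42
eef_pos: [0.6221, 0.1633, 0.2209]
tcp_rot: [[0.962, 0.164, 0.218], [0.16, -0.987, 0.036], [0.221, 0.001, -0.975]]
contact_force: [1.4, 0.6, -8.2]
width: 0.0212
grasp_force: 17.2
```

```bash
python3 -m jog '[{"slide":[-1.8,0,-0.2],"twist":[0,-9,0],"gripper":255},{"slide":[-1.8,0,-0.2],"twist":[0,-9,0],"gripper":255}]';  python3 -m jog '[{"slide":[-1.7,0,0.2],"twist":[0,-9,0],"gripper":255},{"slide":[-1.7,0,0.2],"twist":[0,-9,0],"gripper":255}]'; python3 hl.py 7 | head -2
```

```text
time: 11.68
eef_pos: [0.6048, 0.1606, 0.2204]
tcp_rot: [[0.984, 0.164, 0.071], [0.164, -0.986, 0.011], [0.072, 0.0, -0.997]]
contact_force: [-0.3, -0.1, 0.5]
width: 0.0019
grasp_force: 0.0
time: 11.92
eef_pos: [0.5883, 0.158, 0.2172]
tcp_rot: [[0.983, 0.164, -0.083], [0.163, -0.986, -0.014], [-0.084, 0.0, -0.996]]
contact_force: [0.2, 0.7, -0.2]
width: 0.0004
grasp_force: 0.0
TCP XYZ 0.0515671499532081 0.00022833325119984784 0.2171551591379701 t 11.925 zaxis [-0.0828 -0.014  -0.9965] j [0.2048 0.195  1.129  0.0033 1.9017 1.6117]
0.57 [255.1, 132.0] 3255
```

```bash
python3 hl.py 8
python3 - <<'E'
from h import *
a=cv2.imread('pics/w8.png'); p,_,_=grab("side"); b=cv2.resize(p[90:234,160:352,::-1],(512,384),interpolation=cv2.INTER_CUBIC)
cv2.imwrite('pics/e.png',cv2.resize(np.hstack([a,b]),(800,300)))
E
```

```text
TCP XYZ 0.051297930496098786 0.0003684022735812581 0.21908863951498486 t 12.025 zaxis [-0.0795 -0.0133 -0.9967] j [0.205  0.1914 1.1294 0.0034 1.9014 1.6117]
0.82 [256.0, 128.2] 3072
  z 0.11 n 269 X [0.0641 0.0702 0.0748] Y [-0.0119  0.0004  0.0119]
  z 0.12 n 213 X [0.0675 0.0757 0.0809] Y [-0.011  -0.0005  0.0109]
  z 0.13 n 228 X [0.083  0.088  0.0936] Y [-0.0101  0.0002  0.0096]
  z 0.14 n 112 X [0.0866 0.0907 0.0938] Y [-0.0101 -0.0006  0.0096]
  z 0.18 n 148 X [0.1284 0.1318 0.134 ] Y [-0.0083 -0.0008  0.0071]
  z 0.19 n 795 X [0.1189 0.1237 0.1302] Y [-0.0106 -0.0002  0.0097]
  z 0.20 n 19 X [0.118  0.1184 0.119 ] Y [-0.0098  0.0004  0.0098]
  z 0.23 n 266 X [0.1193 0.1202 0.1211] Y [-0.0103 -0.0007  0.0089]
  z 0.24 n 964 X [0.1132 0.1166 0.1189] Y [-0.0126 -0.0004  0.0113]
  z 0.25 n 50 X [0.1144 0.1157 0.1172] Y [-0.0116 -0.0025  0.0114]
```

View pics/e.png

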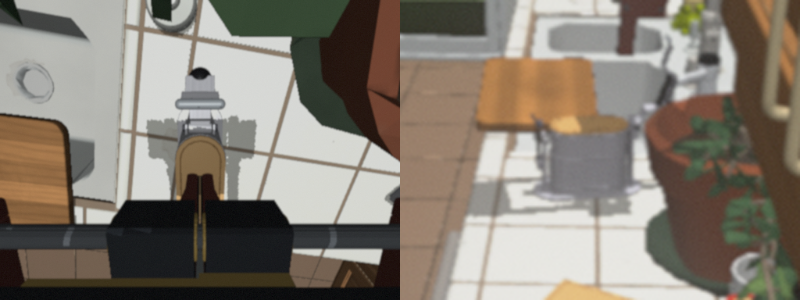

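The grip slipped: the handle is only at about 1.91 rad, with its tip at X = 0.117 m and Z = 0.243 m, and the carrier and tin are in place. I'll go over the top with shut fingers instead and push the tip bar from behind.

```bash
python3 -m jog '[{"slide":[0,0,-4],"twist":[0,9,0],"gripper":255},{"slide":[1,0,-8],"twist":[0,18,0],"gripper":255},{"slide":[3,0,-10.9],"twist":[0,27,0],"gripper":255},{"slide":[4,0,-10.9],"twist":[0,36,0],"gripper":255},{"slide":[4,0,-10.9],"twist":[0,39.6,0],"gripper":255},{"slide":[4,0,-10.9],"twist":[0,39.6,0],"gripper":255}]' ; python3 hl.py 9|tail -7
```

```text
time: 12.92
eef_pos: [0.6346, 0.1659, 0.3246]
tcp_rot: [[0.811, 0.165, 0.562], [0.135, -0.986, 0.094], [0.57, -0.0, -0.822]]
contact_force: [0.3, 0.6, 0.2]
width: 0.0003
grasp_force: 0.0
TCP XYZ 0.09851784992507964 0.00013736592563780926 0.3245984483116014 t 12.925 zaxis [ 0.5621  0.0938 -0.8217] j [ 0.2206 -0.2772  1.5058 -0.0326  1.3074  1.6248]
```

```bash
python3 -m jog '[{"slide":[0,0,4],"twist":[0,0,0],"gripper":255},{"slide":[0,0,8],"twist":[0,0,0],"gripper":255},{"slide":[0,0,10],"twist":[0,0,0],"gripper":255},{"slide":[0,0,10],"twist":[0,0,0],"gripper":255}]'; python3 hl.py 10 | head -1
```

```text
time: 13.52
eef_pos: [0.6919, 0.1753, 0.2391]
tcp_rot: [[0.814, 0.164, 0.557], [0.135, -0.986, 0.093], [0.565, 0.0, -0.825]]
contact_force: [-0.2, 0.6, 0.2]
width: 0.0005
grasp_force: 0.0
TCP XYZ 0.1566293314909506 -0.0004101986703984518 0.2391432112083443 t 13.525 zaxis [ 0.5571  0.0925 -0.8253] j [ 0.2141 -0.1361  1.5331 -0.0307  1.1451  1.6241]
```

```bash
python3 -m jog '[{"slide":[-1.65,0,-1.13],"twist":[0,0,0],"gripper":255},{"slide":[-2.5,0,-1.7],"twist":[0,0,0],"gripper":255},{"slide":[-3.3,0,-2.3],"twist":[0,0,0],"gripper":255},{"slide":[-4.1,0,-2.8],"twist":[0,0,0],"gripper":255}]'; python3 -m jog '[{"slide":[-0.8,0,-0.57],"twist":[0,0,0],"gripper":255},{"slide":[-1.6,0,-1.1],"twist":[0,0,0],"gripper":255},{"slide":[-2.5,0,-1.7],"twist":[0,0,0],"gripper":255},{"slide":[-3.3,0,-2.3],"twist":[0,0,0],"gripper":255},{"slide":[-4.1,0,-2.8],"twist":[0,0,0],"gripper":255}]'; python3 hl.py 11; python3 look.py 11 | grep 'top 0.092'
```

```text
time: 14.12
eef_pos: [0.6452, 0.1677, 0.2501]
tcp_rot: [[0.803, 0.164, 0.573], [0.134, -0.986, 0.096], [0.581, -0.0, -0.814]]
contact_force: [3.3, 1.4, 13.7]
width: 0.0001
grasp_force: 5.4
time: 14.75
eef_pos: [0.593, 0.1589, 0.2404]
tcp_rot: [[0.812, 0.164, 0.559], [0.135, -0.986, 0.093], [0.567, 0.0, -0.824]]
contact_force: [0.3, 0.2, 0.3]
width: 0.0005
grasp_force: 0.5
TCP XYZ 0.05637963864960825 0.0003104048196928281 0.24043473735191054 t 14.75 zaxis [ 0.5595  0.0932 -0.8236] j [ 0.2261 -0.4151  1.7612 -0.0373  1.1936  1.6349]
0.76 [255.9, 218.5] 238
  z 0.20 n 70 X [0.0778 0.0814 0.0842] Y [-0.0084 -0.0009  0.008 ]
  z 0.21 n 158 X [0.0744 0.0774 0.0815] Y [-0.0069 -0.0005  0.0058]
  z 0.25 n 8 X [0.0635 0.064  0.065 ] Y [-0.0046 -0.0015  0.0019]
top 0.092 117 ((0.5291617512702942, 0.14486396312713623), (0.1456337422132492, 0.0597471222281456), 6.106607913970947) 14.06294386125517
```

View pics/w11.png

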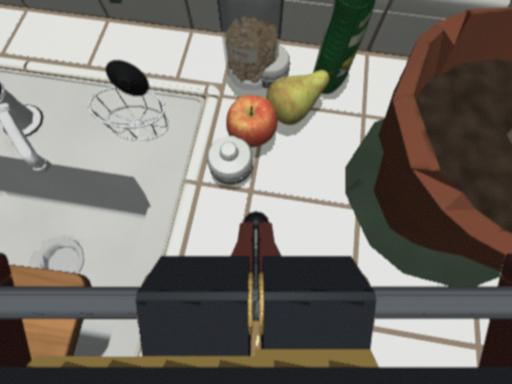

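The view shows the fingers over the handle (grip end at about (256,218)). From the grip points θ is about 77°, so it is past upright. I keep following the arc.

```bash
python3 -m jog '[{"slide":[-1.3,0,-0.4],"twist":[0,0,0],"gripper":255},{"slide":[-2.6,0,-0.7],"twist":[0,0,0],"gripper":255},{"slide":[-3.8,0,-0.8],"twist":[0,0,0],"gripper":255},{"slide":[-5,0,-0.8],"twist":[0,0,0],"gripper":255},{"slide":[-6.2,0,-0.7],"twist":[0,0,0],"gripper":255},{"slide":[-7.4,0,-0.6],"twist":[0,0,0],"gripper":255}]'; python3 -m jog '[{"slide":[-1.2,0,0.3],"twist":[0,0,0],"gripper":255},{"slide":[-2.4,0,0.7],"twist":[0,0,0],"gripper":255},{"slide":[-3.5,0,1.1],"twist":[0,0,0],"gripper":255},{"slide":[-4.5,0,1.6],"twist":[0,0,0],"gripper":255}]'; python3 hl.py 12
```

```text
time: 15.7
eef_pos: [0.5297, 0.1484, 0.2029]
tcp_rot: [[0.812, 0.164, 0.56], [0.135, -0.986, 0.093], [0.567, -0.0, -0.823]]
contact_force: [0.5, 0.4, -0.4]
width: 0.0005
grasp_force: 0.3
time: 16.2
eef_pos: [0.5024, 0.1438, 0.1643]
tcp_rot: [[0.812, 0.164, 0.56], [0.135, -0.986, 0.093], [0.568, 0.0, -0.823]]
contact_force: [-0.6, -0.1, 0.4]
width: 0.0005
grasp_force: 0.2
TCP XYZ -0.03546026761999062 0.0008659278381849578 0.16428686711848442 t 16.2 zaxis [ 0.56    0.0933 -0.8232] j [ 0.2435 -0.7076  2.0863 -0.0485  1.161   1.6547]
0.68 [254.2, 176.6] 3329
  z 0.11 n 53 X [0.0661 0.071  0.0727] Y [-0.0132  0.0019  0.012 ]
  z 0.12 n 68 X [0.0621 0.0686 0.0712] Y [-0.0124 -0.0044  0.012 ]
  z 0.15 n 250 X [-0.022  -0.0203  0.042 ] Y [-0.0106  0.0007  0.0106]
  z 0.16 n 1435 X [-0.0185  0.0081  0.0391] Y [-0.0104  0.0001  0.0104]
  z 0.17 n 1522 X [-0.0098  0.0007  0.0213] Y [-0.0095 -0.0001  0.0095]
```

The handle now lies low, with the grip at Z ≈ 0.165 m (θ ≈ 0.3). I lift off, bring the tool upright over the flat strap, then press.

```bash
python3 -m jog '[{"slide":[2.3,0,-3.3],"twist":[0,0,0],"gripper":255},{"slide":[2.3,0,-3.3],"twist":[0,-10,0],"gripper":255},{"slide":[2.3,0,-3.3],"twist":[0,-20,0],"gripper":255},{"slide":[1.2,0,-2.8],"twist":[0,-30,0],"gripper":255},{"slide":[0.2,0,-2.3],"twist":[0,-34.5,0],"gripper":255},{"slide":[0.2,0,-2.3],"twist":[0,-34.5,0],"gripper":255}]'; python3 hl.py 13
```

```text
time: 17.05
eef_pos: [0.4921, 0.142, 0.1833]
tcp_rot: [[0.986, 0.164, -0.001], [0.164, -0.986, -0.0], [-0.001, 0.0, -1.0]]
contact_force: [0.3, 0.1, 0.7]
width: 0.0002
grasp_force: 0.0
TCP XYZ -0.045919533158352385 0.0008041633736876434 0.1833496017278041 t 17.05 zaxis [-0.0013 -0.0004 -1.    ] j [ 0.2145 -0.1489  1.5355 -0.0001  1.7563  1.6206]
0.79 [254.8, 129.1] 6387
  z 0.11 n 296 X [0.0652 0.0709 0.0738] Y [-0.0127 -0.0006  0.0119]
  z 0.12 n 870 X [0.0511 0.0596 0.0696] Y [-0.0107 -0.0005  0.0103]
  z 0.13 n 194 X [0.0454 0.0491 0.0523] Y [-0.01    0.0002  0.0098]
  z 0.15 n 1434 X [-0.0432 -0.0306  0.0413] Y [-0.0105  0.      0.0103]
  z 0.16 n 2065 X [-0.0177  0.0239  0.0407] Y [-0.0104 -0.0004  0.0104]
  z 0.17 n 1528 X [-0.0085  0.0041  0.0195] Y [-0.0084 -0.0001  0.0087]
```

View pics/w13.png

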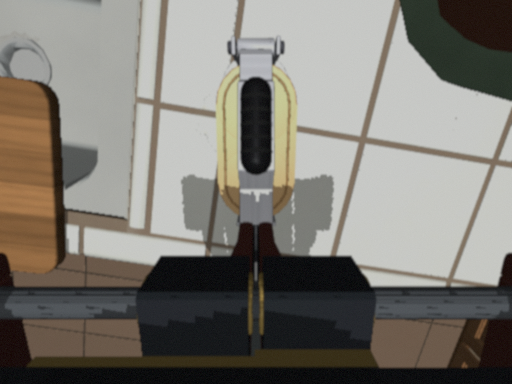

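The handle lies square over the lid, with the grip at (256,125) and the strap at (257,205) under the fingers.

```bash
python3 -m jog '[{"slide":[0,0,1.5],"twist":[0,0,0],"gripper":255},{"slide":[0,0,3],"twist":[0,0,0],"gripper":255},{"slide":[0,0,4],"twist":[0,0,0],"gripper":255},{"slide":[0,0,5],"twist":[0,0,0],"gripper":255},{"slide":[0,0,5.4],"twist":[0,0,0],"gripper":255},{"slide":[0,0,5.4],"twist":[0,0,0],"gripper":255}]'; python3 -m jog '[{"slide":[0,0,0.3],"twist":[0,0,0],"gripper":255},{"slide":[0,0,0.3],"twist":[0,0,0],"gripper":255}]'
```

```text
time: 17.9
eef_pos: [0.4917, 0.142, 0.1311]
tcp_rot: [[0.986, 0.164, 0.002], [0.164, -0.986, 0.0], [0.002, -0.0, -1.0]]
contact_force: [0.1, 0.3, -0.4]
width: 0.0003
grasp_force: 0.0
time: 18.15
eef_pos: [0.4921, 0.1421, 0.1297]
tcp_rot: [[0.986, 0.164, 0.004], [0.164, -0.986, 0.001], [0.004, -0.0, -1.0]]
contact_force: [-2.7, -0.4, 4.7]
width: 0.0007
grasp_force: 2.7
```

Contact on the catch; pressing on in small steps.

```bash
python3 -m jog '[{"slide":[0,0,0.3],"twist":[0,0,0],"gripper":255},{"slide":[0,0,0.3],"twist":[0,0,0],"gripper":255}]'; python3 -m jog '[{"slide":[0,0,0.3],"twist":[0,0,0],"gripper":255},{"slide":[0,0,0.3],"twist":[0,0,0],"gripper":255}]';python3 -m jog '[{"slide":[0,0,0.3],"twist":[0,0,0],"gripper":255},{"slide":[0,0,0.3],"twist":[0,0,0],"gripper":255}]'
```

```text
time: 18.4
eef_pos: [0.492, 0.1421, 0.1258]
tcp_rot: [[0.986, 0.164, 0.003], [0.164, -0.986, 0.001], [0.003, -0.0, -1.0]]
contact_force: [-0.3, -0.2, 0.4]
width: 0.0004
grasp_force: 0.2
time: 18.65
eef_pos: [0.4916, 0.142, 0.1214]
tcp_rot: [[0.986, 0.164, 0.001], [0.164, -0.986, 0.0], [0.001, 0.0, -1.0]]
contact_force: [0.6, -0.4, -0.1]
width: 0.0004
grasp_force: 0.0
time: 18.9
eef_pos: [0.4918, 0.142, 0.1197]
tcp_rot: [[0.986, 0.164, 0.002], [0.164, -0.986, 0.0], [0.002, -0.0, -1.0]]
contact_force: [-1.6, -1.2, 4.6]
width: 0.0002
grasp_force: 2.2
```

```bash
python3 -m jog '[{"slide":[0,0,0.3],"twist":[0,0,0],"gripper":255},{"slide":[0,0,0.5],"twist":[0,0,0],"gripper":255},{"slide":[0,0,0.5],"twist":[0,0,0],"gripper":255}]'; python3 -m jog '[{"slide":[0,0,-3],"twist":[0,0,0],"gripper":255},{"slide":[-3,0,-8],"twist":[0,0,0],"gripper":255},{"slide":[-8,0,-12],"twist":[0,0,0],"gripper":255},{"slide":[-10,0,-12],"twist":[0,0,0],"gripper":255},{"slide":[-10,0,-12],"twist":[0,0,0],"gripper":255}]'; python3 hl.py 14
python3 - <<'E'
from h import *
a=cv2.imread('pics/w14.png')[:260,150:370]; p,_,_=grab("side"); b=p[110:220,190:310,::-1]
cv2.imwrite('pics/f.png',np.hstack([cv2.resize(a,(400,473)),cv2.resize(b,(400,473),interpolation=cv2.INTER_CUBIC)]))
E
```

```text
time: 19.27
eef_pos: [0.492, 0.1421, 0.119]
tcp_rot: [[0.986, 0.164, 0.005], [0.164, -0.986, 0.001], [0.005, -0.0, -1.0]]
contact_force: [-10.5, -3.2, 22.6]
width: 0.0004
grasp_force: 11.4
time: 19.9
eef_pos: [0.3926, 0.1256, 0.2347]
tcp_rot: [[0.986, 0.165, 0.004], [0.165, -0.986, 0.001], [0.004, -0.0, -1.0]]
contact_force: [1.1, -0.9, -1.0]
width: 0.0005
grasp_force: 0.0
TCP XYZ -0.14677778072014186 0.0016272904507339603 0.23473597867732263 t 19.9 zaxis [ 0.0044  0.0009 -1.    ] j [ 0.2272 -0.4173  1.6635 -0.0001  1.8909  1.6326]
0.94 [256.3, 52.1] 2871
  z 0.11 n 164 X [-0.07   -0.0675 -0.0216] Y [-0.0119  0.0013  0.0122]
  z 0.12 n 1203 X [-0.0642 -0.0463 -0.0303] Y [-0.01    0.0003  0.0105]
  z 0.13 n 229 X [-0.0288 -0.0267 -0.0247] Y [-0.0102  0.0002  0.0105]
  z 0.14 n 548 X [-0.0243 -0.0175  0.0018] Y [-0.0105  0.001   0.0107]
  z 0.15 n 727 X [-0.0203 -0.0093  0.0012] Y [-0.0073  0.0001  0.0069]
```

View pics/f.png

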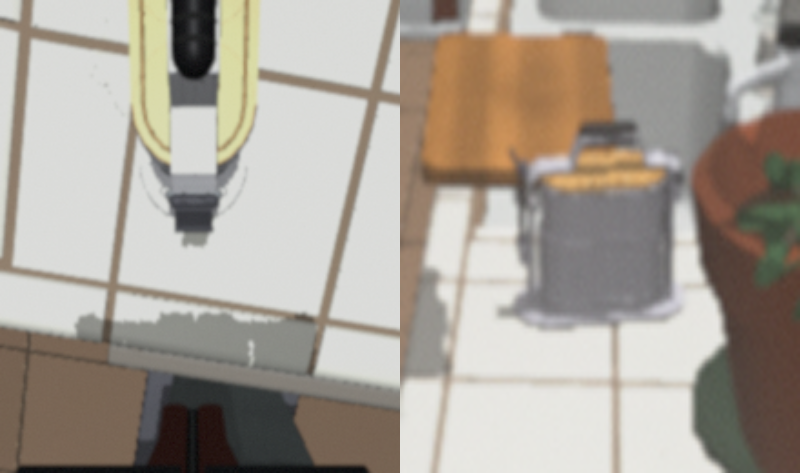

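The picture shows the handle lying flat over the lid with its end under the catch at about (193,205) in the crop. The strap top is at about 0.120 m and the grip top at about 0.150 m, which are the closed values. The carrier stands upright and the robot is clear.

```bash
python3 -c "
from workcell import r
print(r.sign_off())"
```

```text
the job is handed in; nothing more can be done
None
```

The pale round-ended tin is nested level in the carrier, the handle is swung over and measures closed under the catch, and I did not touch the other tins; the job was handed in at about 20 s, with no verdict returned.

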